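# Pry the retaining clip off a pump shaft

### The arm

A 7-joint arm with a two-finger parallel gripper is mounted at the origin on a cart in front of the work surface, level with it; the furniture and walls round the work are solid. World frame = base frame: x ahead of the robot, y to its left, z up, the work surface at z = 0. Lengths are in m, angles in rad, forces in N, time in s.
With the tool pointing down it reaches from about 0.4 to 0.85 m from the base axis. Payload 10.4 kg.
Tool frame: the origin (TCP) lies on the centre line of the jaws, within the pads' length; the fingertips stand 11 mm ahead of it and the grasp point (between the pads) lies 8 mm behind it; z points along the fingers, y is the line along which they close (so a half turn about z gives the same grasp; the last joint's range is limited). The gripper opens to 87 mm and grips with 3 to 60 N. Pads are 19 mm wide; open, the fingers measure 117 mm over their backs; the gripper's body (75 mm by 190 mm) begins 51 mm behind the grasp point.
Start: joints at [1.189, 0.332, -0.065, 1.46, 0.022, 1.35, -0.088], TCP at [0.219, -0.585, 0.234] pointing down, gripper open.
Joint ranges: [-2.6, 2.6], [-0.5, 2.12], [-1.47, 1.34], [0.16, 2.42], [-1.27, 4.41], [0.06, 2.06], [-2.6, 2.6]. Speed limits (rad/s): [2.22, 2.22, 2.79, 2.79, 3.14, 3.14, 3.14].

### API

Orientations are given as a unit quaternion [x, y, z, w].
In Python, from bench import r gives the robot as it stands.
- The arm moves only by the shell command python3 -m pendant 'ROWS' [OPENING] [FORCE]. ROWS is JSON, a list of rows, each a list of 4 numbers: the shift along the tool's x, y, z in m, then the turn about the tool's z in rad. A call has 1 to 8 rows; each row shifts and turns the commanded pose from where the row before left it, along the tool's axes as they then stand; what a row does not reach is not made up. A row lasts 1/12 s, in which the tool goes at most 41.7 mm and 7.16 degrees, less where a joint would pass 70% of its speed; a pose out of reach is approached as far as the arm can. A call with a gripper value outside its range is refused whole. OPENING is the opening, from 0 (shut) to 1 (fully open), set as the call begins (- or left out, the last holds). The fingers move at their own pace and stop on an object; FORCE is the grip in N (left out, the last holds). Time passes only in rows, so rows that do not move let the fingers close. It gives the time, the measured TCP pose, the force, the opening and the grip force at its end, in the units of the state.
- r.read_state(): the state, without advancing time (a new reading comes with each control period).
- r.camera(name): name is "scene" or "side" or "wrist"; returns a dict with "img" (384x512x3 uint8, red, green, blue), "camera_matrix" (3x3 intrinsics, pixels), "dist_coeffs" ([k1, k2, p1, p2, k3] as OpenCV has them; the pictures are not rectified), "xyz" and "attitude" of the camera in the world. Camera axes: x right, y down, z forward; pixel columns grow to the right and rows downward; lengths in m; the calibration is good to about 2 mm. A picture is of the moment at which its call begins. There is no depth.
- r.close_job(): hands the job in; it is judged then, once.
Trained networks look in the newest picture that a camera, given by its name, has taken for a name from the list of things; names that differ only in an ending like _2 or _b are one class to them, and where a whole thing is asked for, a point or a joint stands for the part that bears it (a point fixed in the world has none). Each returns a list of dicts, best first, with "score" (0 to 1); they miss things now and then, are a little off and sometimes report something else, mostly with a low value. They report only what shows in the picture. A call takes as long as a camera call.
- r.outline_of(thing, camera): "mask" (384x512 bool, what is visible of it) and "bbox" ([centre column, centre row, width, height] in pixels, round what is visible of it).
The state is a dict: "time": time; "joint_positions": joint angles; "joint_vel": joint speeds; "joint_torque": joint torques, N m; "ee_pos": TCP position; "eef_rot": TCP orientation; "ft_force": force on the tool from outside, world axes, zero at the start; "torque": the same for the moment, N m; "width": finger opening in m; "grip_force": force on a finger pad.
Only numpy, scipy, OpenCV 4.12 (cv2) and the standard library are available. Lean on these libraries where they do the work, as an engineer would, in place of code of your own. Each camera call takes 0.05 s, during which the arm holds its last target. There are 200 camera calls.

### The job

The roller rotor of the bench pump has to come off for cleaning. Take the hooked pick from the tool stand, feel its bent tip down onto the end of the pump shaft, work it in under the bow of the spring-wire retaining clip and pull the clip slowly up out of its groove, gently: do not strain the clip, dig into the shaft, send the clip flying or touch it with the fingers. Put the clip into the white weighing boat and stand the hooked pick back in its slot in the stand, leaving the straight pick and the glassware where they are.

Things in the scene. Friction and masses are not known exactly. Their poses are not given: they have to be found in the camera images.
- pump: Fixed bench roller pump, cover off: white housing 158 mm high (x -0.03 to 0.09, y -0.125 to 0.065), rotor of 72 mm in front, two studs beside it (y +-0.046, z 0.139, out to x = -0.086). Origin on the bench, z up, x to its back. The steel shaft sticks out along -x, axis level, 95 mm up, over y = 0, 21 mm in diameter, end at x = -0.0965. Rotor and hub are fixed to it.
- groove (a point): On the shaft axis, middle of the groove (pump frame x = -0.085, z = 0.095; axes as the pump's). Groove 15 mm in diameter, 5 mm wide. Before it (-x, nearer the end) a smooth 21 mm land, 9 mm long, to the shaft's end; behind it the rotor's hub, 34 mm in diameter, from x = +3 to +13 mm, with a notch 15 mm wide in its top, open down to the shaft, that the pick's tip can enter; then the rotor.
- clip: Loose clip of 3.2 mm spring wire round the groove, an omega standing across the shaft, 24 mm wide, 28 mm high, 22 g. Origin on the shaft axis; z up to its bow, x (thickness) along the shaft as the pump's. Two sprung legs end 12 mm below the origin. It can shift 1 mm along the shaft. Pulled up at 20 mm/s with 8 to 15 N (faster: far more) it lets go after 4 to 6 mm, is clear after 22.
- bow (a point): Underside of the clip's bow, the flat loop above the shaft, 12.6 mm above the clip's origin: only 1.7 to 2 mm clear of the shaft's land, 10 mm wide. The hook's tapered tip, riding on the land, has to be wedged in there along the pump's +x, lifting the bow 1 to 1.5 mm (a push of 3 to 10 N), until the shank is near it. Freed, the clip hangs there on the tip and slides off it if it dips 30 degrees.
- hook_pick: Loose collet pick, 153 mm, 70 g, upright. Origin: nominal bottom of the hook on the shank's axis; z up, x where the tip points. The shank is clamped higher or lower in the handle: the hook's true bottom is at z -6 to +6 mm, NOT MEASURED. Shank 5 mm; tip 3 mm wire, square to it, flat below, to x = 9, tapering to 1 mm at x = 13.6. Collar z 75-79, 22 mm wide; handle z 83-153, 14 mm in y (grip).
- straight_pick: A like pick with a straight pointed shank (same handle, no bent tip; origin likewise), in the other slot of the stand; to be left there.
- stand: Fixed tool stand, open frame 148x60 mm, plate on top 13 mm thick, its top at 85 mm. Origin under its middle, z up, x along the row of two slots (each 27 mm along x, 10 mm wide). A pick stands with its shank at a slot point, tip towards the stand's +x, collar on the plate, so its origin is 10 mm above the bench. Which pick stands in which slot varies.
- slot_near (a point): Where the shank's axis stands in the slot on the stand's -x side, at the top of the plate (stand frame x = -0.034, z = 0.085). The slot reaches from 8 mm behind to 19 mm ahead (+x) of it.
- slot_far (a point): The same for the other slot (stand frame x = +0.026).
- weigh_boat: Loose white square weighing boat, 66x66x18 mm, open at the top, flat inside 42x42 mm, floor 1 mm thick. Origin under its centre.
- conical_flask: Loose conical flask, 64 mm wide, 105 mm high, at the front of the bench left of the middle; bystander. Origin under its centre.
- glass_beaker: Loose glass beaker, 52 mm wide, 65 mm high, at the front to the right; bystander. Origin under its centre.

How it is judged:
On the way, in this order (a step that is already met when the one before it is completed fails the run):
1. the hooked pick is lifted out of the stand (height (world z) of hook_pick above 0.09 m), for 0.1 s.
2. the clip is clear of its groove and shaft, carried by the hooked pick (distance between clip and groove above 0.024 m and contact force between hook_pick and clip above 0.05 N and height (world z) of clip above 0.08 m), for 0.2 s.
3. the clip lies in the weighing boat, off the pick (horizontal distance between clip and weigh_boat below 0.028 m and height (world z) of clip below 0.03 m and contact force between hook_pick and clip below 0.01 N and linear speed of clip below 0.03 m/s), for 0.3 s.
At the end, for the whole second after the job is handed in: The clip rests in the weighing boat (within 28 mm of its centre, below 30 mm), off the pick; the boat stands level on the bench; the hooked pick stands upright (within 0.2 rad) in a slot of the stand, shank within 12 mm of the slot site and collar down within 6 mm; all at rest (all of step 3 and (horizontal distance between hook_pick and slot_near below 0.012 m or horizontal distance between hook_pick and slot_far below 0.012 m) and height (world z) of hook_pick between 0.005 and 0.016 m and angle between each of hook_pick, weigh_boat's own z axis and vertical below 0.2 rad and linear speed of hook_pick below 0.03 m/s and height (world z) of weigh_boat below 0.01 m); the robot touches nothing.
It fails at once if the hooked pick presses on the pump, its shaft or rotor with more than 20 N (contact force between hook_pick and pump above 20 N).
It fails at once if the clip is strained: the pick pulls or pushes on it with more than 20 N while it sits in the groove (contact force between hook_pick and clip above 20 N and distance between clip and groove below 0.01 m).
It fails at once if the fingers or the arm touch the clip, or bump the pump with more than 10 N (contact force between any of the fingers, the arm and clip above 0.3 N or contact force between any of the fingers, the arm and pump above 10 N).
It fails at once if the clip flies up, or comes down anywhere but in the boat (height (world z) of clip above 0.4 m or (height (world z) of clip below 0.06 m and horizontal distance between clip and weigh_boat above 0.06 m)).
It fails at once if the straight pick, the flask or the beaker is shifted by more than 30 mm (distance of any of straight_pick, conical_flask, glass_beaker from where it was at the start of the episode above 0.03 m).
It also fails if it takes over 72 s, if anything falls off the work surface, if the arm or the gripper's body presses on something with over 40 N, if the wrist force passes 120 N, or if a joint passes its speed limit or range.

## Working session

There is one attempt and no reset: what is moved stays moved. The work goes in short steps, Python scripts to look and compute and a shell command to move; the robot and the scene stay as the last step left them, time stands still between calls to the robot, and variables do not carry over. Pictures are saved under pics/ and viewed, at most 12 in all, crops included, and the job is handed in when it is done.

```bash
mkdir -p pics; ls; cat > h.py <<'E'
import numpy as np, cv2
from bench import r
from scipy.spatial.transform import Rotation as R
def cam(n):
    c=r.camera(n); return c
def rot(c):
    a=np.array(c["attitude"],float)
    return a if a.shape==(3,3) else R.from_quat(a).as_matrix()
def ray(c,u,v):
    p=cv2.undistortPoints(np.array([[[u,v]]],float),np.array(c["camera_matrix"],float),np.array(c["dist_coeffs"],float))[0,0]
    return np.array(c["xyz"]),rot(c)@np.array([p[0],p[1],1.])
def atz(c,u,v,z):
    o,d=ray(c,u,v); return o+d*(z-o[2])/d[2]
def proj(c,P):
    P=np.atleast_2d(P).astype(float); Rm=rot(c); rv,_=cv2.Rodrigues(Rm.T)
    return cv2.projectPoints(P,rv,-Rm.T@np.array(c["xyz"]),np.array(c["camera_matrix"],float),np.array(c["dist_coeffs"],float))[0][:,0]
def tri(*obs):
    A=np.zeros((3,3));b=np.zeros(3)
    for c,u,v in obs:
        o,d=ray(c,u,v); d=d/np.linalg.norm(d); M=np.eye(3)-np.outer(d,d); A+=M;b+=M@o
    return np.linalg.solve(A,b)
E
python3 - <<'E'
from h import *
np.set_printoptions(precision=4,suppress=True)
s=r.read_state(); print({k:np.round(v,3) for k,v in s.items()})
ims=[]
for n in ["scene","side","wrist"]:
    c=cam(n); print(n,np.round(c["xyz"],3),np.round(c["attitude"],3),np.round(c["camera_matrix"],1).tolist(),c["dist_coeffs"]); ims.append(c["img"])
    for t in ["pump","clip","hook_pick","straight_pick","stand","weigh_boat","conical_flask","glass_beaker"]:
        o=r.outline_of(t,n)
        print(t,[(round(x["score"],2),np.round(x["bbox"]).tolist()) for x in o[:2]])
    cv2.imwrite(f"pics/{n}0.png",cv2.resize(c["img"],(800,600))[:,:,::-1])
E
```

```text
pics
{'time': np.float64(0.0), 'joint_positions': array([ 1.189,  0.333, -0.065,  1.461,  0.022,  1.35 , -0.088]), 'joint_vel': array([-0.   ,  0.001,  0.001, -0.002, -0.001, -0.001, -0.   ]), 'joint_torque': array([ -0.001, -62.325,   0.024, -38.989,  -0.062,   0.04 ,   0.   ]), 'ee_pos': array([ 0.219, -0.585,  0.233]), 'eef_rot': array([ 0.984,  0.178, -0.   , -0.001]), 'ft_force': array([-0.528, -0.577, -0.523]), 'torque': array([-0.008,  0.025,  0.006]), 'grip_force': np.float64(0.0), 'width': np.float64(0.087)}
scene [-0.147 -1.186  0.884] [ 0.84  -0.233  0.129 -0.473] [[422.0, 0.0, 253.5], [0.0, 422.0, 189.3], [0.0, 0.0, 1.0]] [-0.0465  0.      0.      0.      0.    ]
pump [(0.88, [308.0, 219.0, 76.0, 73.0])]
clip [(0.59, [200.0, 170.0, 36.0, 35.0])]
hook_pick []
straight_pick []
stand [(0.79, [201.0, 171.0, 32.0, 29.0])]
weigh_boat []
conical_flask [(0.67, [210.0, 183.0, 15.0, 27.0]), (0.66, [202.0, 172.0, 37.0, 30.0])]
glass_beaker [(0.62, [300.0, 275.0, 15.0, 26.0])]
side [-0.001  0.977  0.85 ] [-0.206  0.86  -0.456  0.102] [[477.6, 0.0, 255.5], [0.0, 477.6, 186.7], [0.0, 0.0, 1.0]] [0.0693 0.     0.     0.     0.    ]
pump [(0.6, [267.0, 140.0, 64.0, 73.0])]
clip []
hook_pick [(0.63, [206.0, 248.0, 9.0, 54.0])]
straight_pick [(0.67, [228.0, 253.0, 7.0, 47.0])]
stand [(0.69, [219.0, 266.0, 65.0, 55.0]), (0.68, [229.0, 243.0, 12.0, 30.0])]
weigh_boat [(0.66, [255.0, 215.0, 26.0, 16.0]), (0.44, [207.0, 236.0, 11.0, 31.0])]
conical_flask [(0.81, [245.0, 233.0, 28.0, 41.0])]
glass_beaker [(0.67, [322.0, 140.0, 18.0, 20.0])]
wrist [ 0.28  -0.561  0.384] [ 0.816 -0.565 -0.07   0.1  ] [[321.0, 0.0, 257.2], [0.0, 321.0, 187.5], [0.0, 0.0, 1.0]] [-0.0911  0.      0.      0.      0.    ]
pump []
clip []
hook_pick []
straight_pick []
stand []
weigh_boat []
conical_flask []
glass_beaker []
```

View pics/scene0.png

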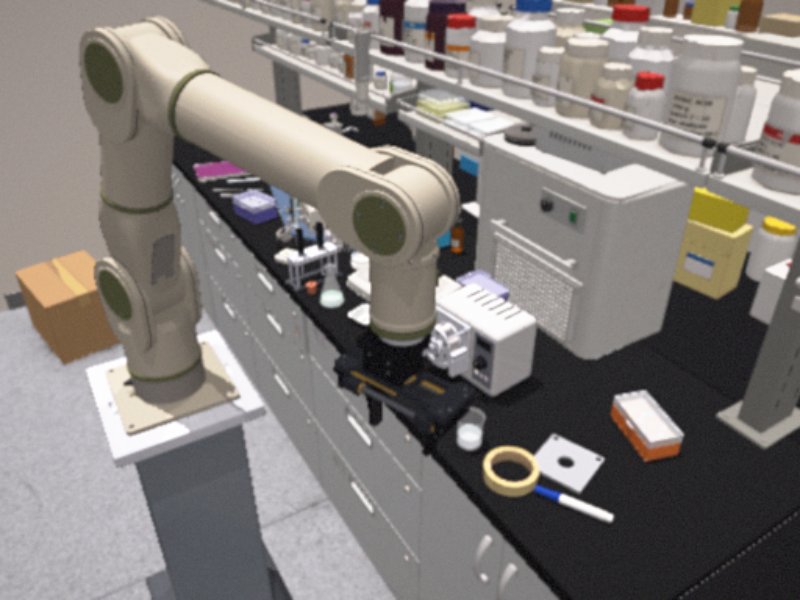

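View pics/side0.png

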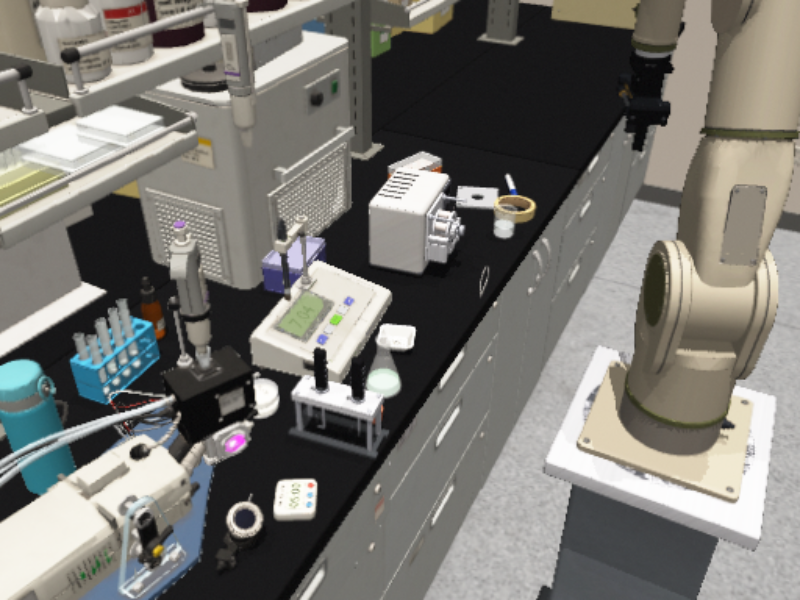

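The scene view shows the pump at about (480,340) and the stand at (310,255). The side view shows two upright picks in the stand at (320,350) and (358,365), the boat at (396,338), the flask at (383,370), the pump at (410,220) with its rotor facing the robot, and the beaker at (504,222).

```bash
python3 - <<'E'
from h import *
np.set_printoptions(precision=4,suppress=True)
c=cam("side");k=512/800
def show(n,u,v,z): print(n,atz(c,u*k,v*k,z))
show("pickA top",320,348,.163); show("pickA collar",321,389,.087)
show("pickB top",359,362,.163); show("pickB collar",357,399,.087)
show("boat",396,338,.012)
show("flask base",384,384,.01)
show("beaker base",504,233,.01)
for n,u,v in [("pump top fl",371,205),("top fr",424,216),("top br",448,176),("top bl",402,170)]: show(n,u,v,.158)
for n,u,v in [("stand",292,393),("",380,415),("",383,388),("",304,373)]: show(n,u,v,.085)
print(rot(c)[:,2])
E
```

```text
pickA top [0.4781 0.2571 0.163 ]
pickA collar [0.4777 0.2616 0.087 ]
pickB top [0.4119 0.2589 0.163 ]
pickB collar [0.4184 0.256  0.087 ]
boat [0.4759 0.0105 0.012 ]
flask base [0.4383 0.1302 0.01  ]
beaker base [ 0.434 -0.449  0.01 ]
pump top fl [ 0.629  -0.1804  0.158 ]
top fr [ 0.5171 -0.1883  0.158 ]
top br [ 0.5466 -0.3726  0.158 ]
top bl [ 0.6462 -0.3532  0.158 ]
stand [0.5131 0.2873 0.085 ]
 [0.3729 0.2686 0.085 ]
 [0.3962 0.2146 0.085 ]
 [0.522 0.24  0.085]
[ 0.3626 -0.7421 -0.5638]
```

```bash
python3 -m pendant '[[0,0,-0.04,0.114],[0,0,-0.04,0.114],[0.016,-0.0348,-0.003,0],[0.016,-0.0348,-0.003,0],[0.016,-0.0348,-0.003,0],[0.016,-0.0348,-0.003,0],[0.016,-0.0348,-0.003,0],[0.016,-0.0348,-0.003,0]]'; python3 -m pendant '[[0.016,-0.0348,-0.003,0],[0.016,-0.0348,-0.003,0],[0.016,-0.0348,-0.003,0],[0.016,-0.0348,-0.003,0],[0.016,-0.0348,-0.003,0],[0.016,-0.0348,-0.003,0],[0.016,-0.0348,-0.003,0],[0.016,-0.0348,-0.003,0]]'; python3 -m pendant '[[0.016,-0.0348,-0.003,0],[0.016,-0.0348,-0.003,0],[0,0,0,0]]'
python3 - <<'E'
from h import *
np.set_printoptions(precision=4,suppress=True)
s=r.read_state();print(s["time"],s["ee_pos"],s["eef_rot"])
c=cam("wrist");print(c["xyz"],rot(c)); cv2.imwrite("pics/w1.png",cv2.resize(c["img"],(800,600))[:,:,::-1])
for t in ["pump","clip","hook_pick","straight_pick","stand","weigh_boat","conical_flask","glass_beaker"]:
    o=r.outline_of(t,"wrist")
    print(t,[(round(x["score"],2),np.round(x["bbox"]).tolist()) for x in o[:2]])
E
```

```text
time: 2.07
ee_pos: [0.2876, -0.3638, 0.3318]
eef_rot: [0.998, 0.065, 0.0, 0.0]
ft_force: [0.3, 0.3, -0.5]
width: 0.0872
grip_force: 0.0
time: 2.73
ee_pos: [0.3781, -0.0709, 0.3559]
eef_rot: [0.998, 0.065, 0.0, 0.001]
ft_force: [1.4, -1.5, -0.3]
width: 0.087
grip_force: 0.0
time: 2.98
ee_pos: [0.4018, 0.0076, 0.3626]
eef_rot: [0.998, 0.07, 0.001, -0.0]
ft_force: [-0.0, 0.5, -0.6]
width: 0.0869
grip_force: 0.0
2.9833 [0.4018 0.0076 0.3626] [ 0.9975  0.0701  0.0013 -0.    ]
[0.4656 0.0177 0.5134] [[ 0.1398 -0.9612 -0.2378]
 [-0.9902 -0.1357 -0.0336]
 [ 0.      0.2402 -0.9707]]
pump [(0.9, [459.0, 72.0, 106.0, 144.0])]
clip [(0.58, [459.0, 71.0, 106.0, 142.0]), (0.51, [467.0, 132.0, 8.0, 5.0])]
hook_pick [(0.83, [71.0, 70.0, 70.0, 22.0])]
straight_pick [(0.82, [64.0, 124.0, 45.0, 24.0])]
stand [(0.88, [92.0, 93.0, 69.0, 102.0])]
weigh_boat [(0.95, [264.0, 102.0, 51.0, 50.0])]
conical_flask [(0.92, [180.0, 114.0, 51.0, 38.0])]
glass_beaker []
```

View pics/w1.png

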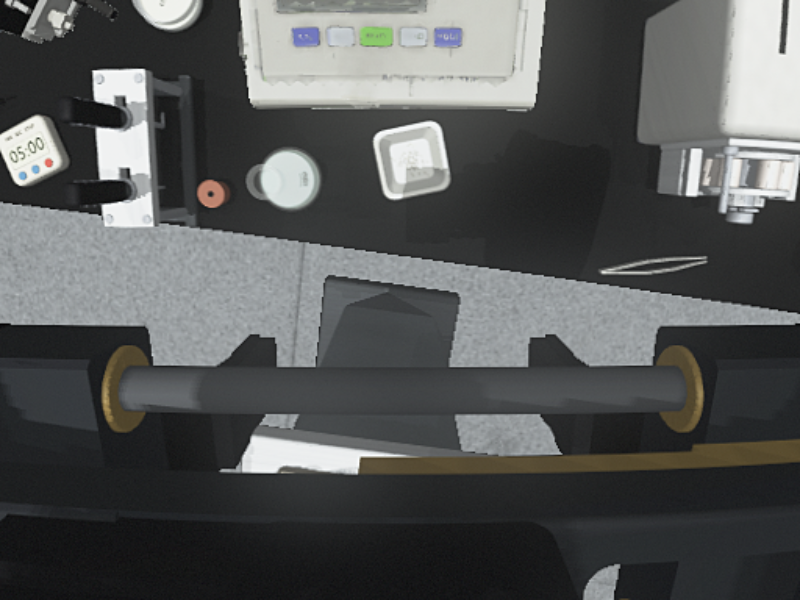

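The wrist view shows the stand on the left. The hooked pick is in the upper (+x) slot at (95,112), with its hook seen at (160,125), and the straight pick is at (100,190). The boat is at (412,160), and the pump shaft end is at (741,215).

```bash
python3 - <<'E'
from h import *
np.set_printoptions(precision=4,suppress=True)
c=cam("wrist");k=512/800
def a(u,v,z): return atz(c,u*k,v*k,z)
P=np.array([a(93,70,.085),a(145,70,.085),a(155,226,.085),a(107,228,.085)]);print(P,P.mean(0), "yaw",np.arctan2(*(P[0]-P[3])[[1,0]]),np.arctan2(*(P[1]-P[2])[[1,0]]),np.linalg.norm(P[0]-P[3]),np.linalg.norm(P[0]-P[1]))
for n,u,v,z in [("hookcollar",125,113,.091),("hooktop",63,110,.163),("strcollar",130,188,.091),("strtop",73,193,.163),("tip",160,120,.012),("boat",411,160,.018),("boat in",410,158,.001),("flask",286,180,.0),("shaft end top",741,206,.1055),("shaft end",741,222,.085),("front L",640,140,.158),("hub",740,170,.11),
 ("studL",690,0,.158)]: print(n,a(u,v,z))
for z,uv in [(.158,(638,142)),(.158,(660,0))]: print(a(*uv,z))
o=r.outline_of("weigh_boat","wrist")[0]; m=o["mask"]; pts=np.argwhere(m)[:,::-1].mean(0); print("boat mask",atz(c,*pts,.01))
E
```

```text
[[0.5158 0.2756 0.085 ]
 [0.5194 0.2296 0.085 ]
 [0.3907 0.2161 0.085 ]
 [0.3839 0.2603 0.085 ]] [0.4524 0.2454 0.085 ] yaw 0.11529027769310257 0.10464330651319304 0.13284069587316097 0.04614570159686555
hookcollar [0.4829 0.2423 0.091 ]
hooktop [0.478  0.2487 0.163 ]
strcollar [0.4217 0.2362 0.091 ]
strtop [0.421  0.2406 0.163 ]
tip [0.483  0.2497 0.012 ]
boat [0.4736 0.0014 0.018 ]
boat in [0.4757 0.0024 0.001 ]
flask [0.4389 0.1232 0.    ]
shaft end top [ 0.4754 -0.2769  0.1055]
shaft end [ 0.4622 -0.2952  0.085 ]
front L [ 0.5072 -0.1526  0.158 ]
hub [ 0.5037 -0.265   0.11  ]
studL [ 0.6048 -0.1693  0.158 ]
[ 0.5056 -0.1514  0.158 ]
[ 0.6005 -0.1481  0.158 ]
boat mask [0.4775 0.0108 0.01  ]
```

```bash
python3 -m pendant '[[0.0147,-0.0327,0.012,0.03],[0.0147,-0.0327,0.019,0],[0.0147,-0.0327,0.019,0],[0.0147,-0.0327,0.019,0],[0.0147,-0.0327,0.019,0],[0.0147,-0.0327,0.019,0],[0.0147,-0.0327,0.019,0],[0,0,0,0]]' 0.5;  python3 -m pendant '[[0,0,0,0],[0,0,0,0]]'
python3 - <<'E'
from h import *
np.set_printoptions(precision=4,suppress=True)
s=r.read_state();print(s["time"],s["ee_pos"],s["eef_rot"])
c=cam("wrist");print(c["xyz"]); cv2.imwrite("pics/w2.png",cv2.resize(c["img"],(800,600))[:,:,::-1])
for t in ["hook_pick","straight_pick","stand"]:
    o=r.outline_of(t,"wrist")
    print(t,[(round(x["score"],2),np.round(x["bbox"]).tolist()) for x in o[:2]])
for p in [s["ee_pos"],[.479,.246,.163],[.479,.246,.087]]: print(proj(c,p)*800/512)
E
```

```text
time: 4.2
ee_pos: [0.4769, 0.2446, 0.2301]
eef_rot: [0.999, 0.054, -0.005, -0.002]
ft_force: [-1.9, -0.1, -0.2]
width: 0.0463
grip_force: 0.0
time: 4.37
ee_pos: [0.479, 0.2384, 0.2355]
eef_rot: [0.999, 0.051, -0.0, -0.0]
ft_force: [-0.6, -0.8, -0.7]
width: 0.0442
grip_force: 0.0
4.3667 [0.479  0.2384 0.2355] [ 0.9987  0.0505 -0.0004 -0.0001]
[0.5436 0.246  0.386 ]
hook_pick [(0.56, [235.0, 183.0, 28.0, 54.0])]
straight_pick [(0.84, [236.0, 248.0, 26.0, 65.0])]
stand [(0.83, [238.0, 177.0, 58.0, 113.0])]
[[405.1868 374.7222]]
[[387.8884 310.4933]]
[[391.2997 275.9235]]
```

View pics/w2.png

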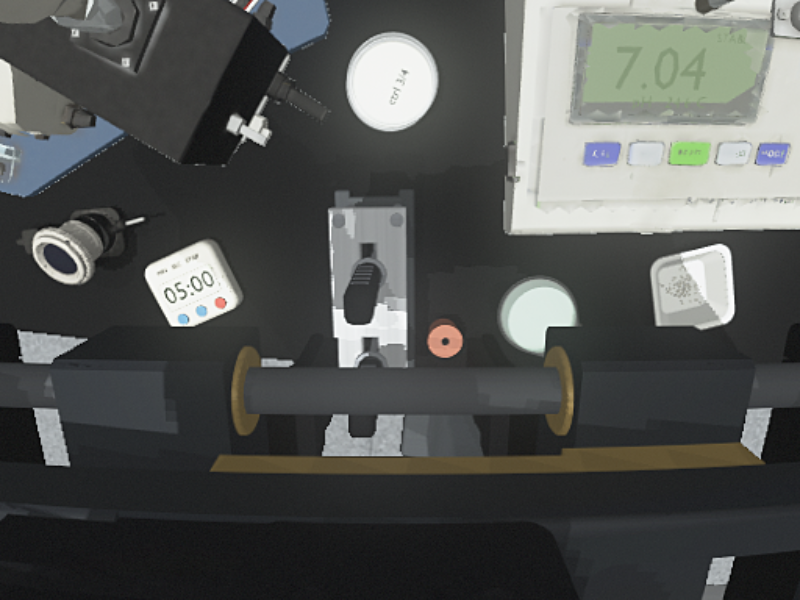

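The wrist view from nearer shows the hooked pick's handle from its base at about (368,268) to its top at (361,308). The straight pick is at (363,390), and the plate is aligned with the picture, so the tool yaw is right.

```bash
python3 - <<'E'
from h import *
np.set_printoptions(precision=4,suppress=True)
c=cam("wrist");k=512/800
s=r.read_state();print(s["ee_pos"],s["eef_rot"])
def a(u,v,z): return atz(c,u*k,v*k,z)
print(a(361,308,.163),a(368,266,.092),"screws",a(338,219,.085),a(397,219,.085))
o=r.outline_of("hook_pick","wrist")[0]; 
m=o["mask"].astype(np.uint8); q=np.argwhere(m)[:,::-1]; q=q[q[:,1]<206]
for v in range(160,206,4):
    w=q[q[:,1]==v]; 
    if len(w): print(v/k, w[:,0].min()/k,w[:,0].max()/k)
E
```

```text
[0.4796 0.2374 0.2365] [0.9988 0.0492 0.0012 0.0006]
[0.4795 0.2573 0.163 ] [0.4857 0.2592 0.092 ] screws [0.5112 0.2799 0.085 ] [0.5146 0.2446 0.085 ]
256.25 368.75 373.4375
262.5 354.6875 378.125
268.75 350.0 381.25
275.0 348.4375 382.8125
281.25 348.4375 382.8125
287.5 345.3125 381.25
293.75 342.1875 376.5625
300.0 340.625 375.0
306.25 339.0625 371.875
312.5 340.625 370.3125
318.75 343.75 368.75
```

```bash
python3 -m pendant '[[0.004,-0.0202,0,0],[0,0,0.03,0],[0,0,0.03,0],[0,0,0.03,0],[0,0,0.02,0],[0,0,0.0165,0],[0,0,0,0],[0,0,0,0]]' 0.5
python3 - <<'E'
from h import *
s=r.read_state();print(s["time"],s["ee_pos"],s["eef_rot"],s["ft_force"])
E
```

```text
time: 5.33
ee_pos: [0.481, 0.2586, 0.1093]
eef_rot: [0.999, 0.05, -0.0, 0.0]
ft_force: [-0.3, 0.6, 0.9]
width: 0.0436
grip_force: 0.0
5.3333 [0.4809731  0.25862638 0.10930626] [ 9.98744063e-01  5.01020485e-02 -1.62882995e-04  2.34962141e-04] [-0.25609977  0.59758186  0.93458771]
```

Close, then check the grip.

```bash
python3 -m pendant '[[0,0,0,0],[0,0,0,0],[0,0,0,0],[0,0,0,0],[0,0,0,0],[0,0,0,0]]' 0 60; python3 -m pendant '[[0,0,-0.01,0],[0,0,-0.015,0],[0,0,-0.02,0],[0,0,-0.02,0],[0,0,-0.02,0],[0,0,-0.02,0],[0,0,-0.02,0],[0,0,0,0]]';  python3 -m pendant '[[0,0,-0.01,0],[0,0,0,0],[0,0,0,0]]'
```

```text
time: 5.83
ee_pos: [0.4812, 0.2592, 0.1094]
eef_rot: [0.999, 0.05, 0.0, 0.0]
ft_force: [-0.2, -0.4, 3.0]
width: 0.0136
grip_force: 60.0
time: 6.5
ee_pos: [0.482, 0.2605, 0.2384]
eef_rot: [0.999, 0.051, 0.002, -0.001]
ft_force: [0.5, 0.1, -0.1]
width: 0.0138
grip_force: 60.0
time: 6.75
ee_pos: [0.4809, 0.2591, 0.2441]
eef_rot: [0.999, 0.05, 0.0, 0.0]
ft_force: [0.7, -0.9, -0.5]
width: 0.0136
grip_force: 60.0
```

```bash
python3 -m pendant '[[-0.01,0.0376,-0.004,0],[-0.01,0.0376,-0.004,0],[-0.01,0.0376,-0.004,0],[-0.01,0.0376,-0.004,0],[-0.01,0.0376,0,0],[-0.01,0.0376,0,0],[-0.01,0.0376,0,0],[-0.01,0.0376,0,0]]';  python3 -m pendant '[[-0.01,0.0376,0,0],[-0.01,0.0376,0,0],[-0.01,0.0376,0,0],[-0.01,0.0376,0,0],[-0.01,0.0376,0,0],[0,0,0,0],[0,0,0,0]]'
python3 - <<'E'
from h import *
np.set_printoptions(precision=4,suppress=True)
s=r.read_state();print(s["time"],s["ee_pos"],s["eef_rot"],s["width"])
c=cam("wrist");print(c["xyz"]); I=c["img"]; cv2.imwrite("pics/w3.png",cv2.resize(I,(800,600),interpolation=cv2.INTER_CUBIC)[:,:,::-1])
cv2.imwrite("pics/w3raw.png",I[:,:,::-1])
for t in ["pump","clip","hook_pick"]:
    o=r.outline_of(t,"wrist")
    print(t,[(round(x["score"],2),np.round(x["bbox"],1).tolist()) for x in o[:2]])
E
```

```text
time: 7.42
ee_pos: [0.4305, -0.0501, 0.2597]
eef_rot: [0.999, 0.05, -0.0, 0.0]
ft_force: [1.1, -0.3, -0.0]
width: 0.0135
grip_force: 60.0
time: 8.0
ee_pos: [0.3996, -0.242, 0.2589]
eef_rot: [0.999, 0.048, -0.001, -0.001]
ft_force: [1.0, 1.1, -0.3]
width: 0.0133
grip_force: 60.0
8.0 [ 0.3996 -0.242   0.2589] [ 0.9988  0.0483 -0.0007 -0.001 ] 0.013334832044483805
[ 0.4643 -0.2349  0.4094]
pump [(0.78, [347.2, 54.8, 245.8, 109.5])]
clip []
hook_pick [(0.92, [258.4, 235.9, 37.5, 111.4])]
```

View pics/w3.png

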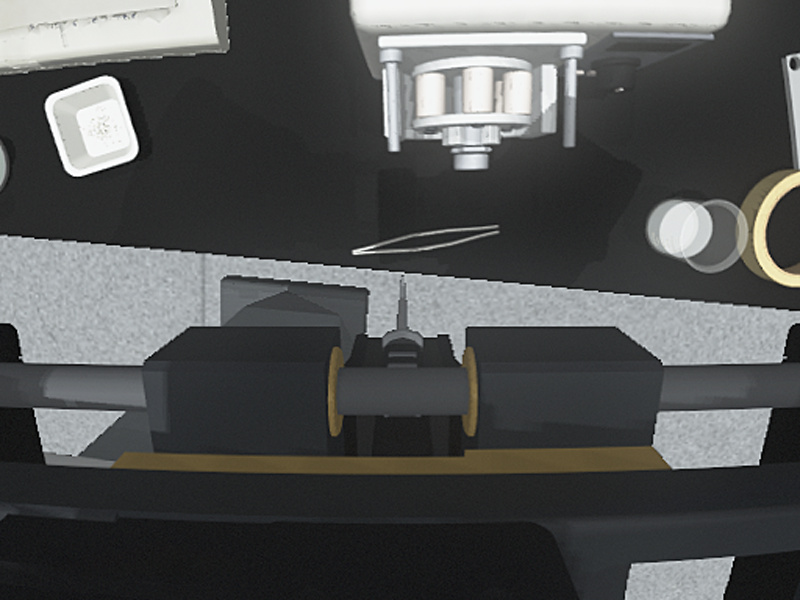

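The wrist view shows the shaft end at about (471,165), the hub at (471,133), the stud ends at (394,150) and (569,146), and the hook's tip at (403,277). I'll zoom in on the shaft.

```bash
python3 - <<'E'
import cv2
I=cv2.imread("pics/w3raw.png"); c=I[15:125,235:385]; cv2.imwrite("pics/w3z.png",cv2.resize(c,None,fx=5.3333,fy=5.3333,interpolation=cv2.INTER_CUBIC))
E
```

```text
(no output)
```

View pics/w3z.png

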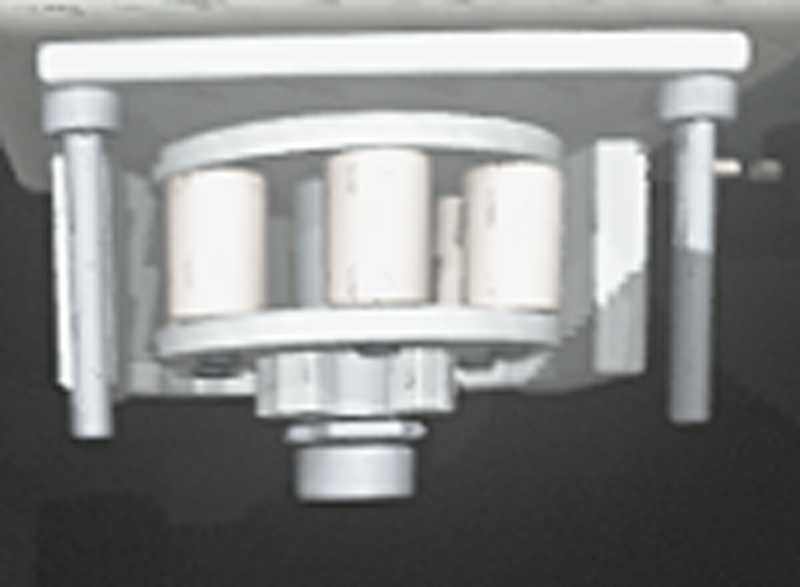

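```bash
python3 - <<'E'
from h import *
from scipy.optimize import least_squares
np.set_printoptions(precision=4,suppress=True)
c=cam("wrist"); s=r.read_state(); print(s["ee_pos"],s["eef_rot"],c["xyz"])
L=[((-.086,.046,.139),(92,437)),((-.086,-.046,.139),(690,421)),((-.0965,.0105,.095),(298,497)),((-.0965,-.0105,.095),(413,496)),((-.085,0,.1108),(356,432)),((-.082,.017,.095),(256,413)),((-.082,-.017,.095),(456,410))]
P=np.array([l[0] for l in L]); U=np.array([l[1] for l in L])/5.33333+[235,15]
def T(p,P):
    cs,sn=np.cos(p[2]),np.sin(p[2]); P=np.atleast_2d(P)
    return np.c_[P[:,0]*cs-P[:,1]*sn+p[0],P[:,0]*sn+P[:,1]*cs+p[1],P[:,2]]
f=lambda p:(proj(c,T(p,P))-U).ravel()
S=least_squares(f,[.555,-.249,.12],loss="soft_l1");print(S.x,f(S.x).reshape(-1,2))
print("groove",T(S.x,[-.085,0,.095]),"end",T(S.x,[-.0965,0,.1055]))
# hook tip & shank in view
q=s["eef_rot"];yaw=2*np.arctan2(q[1],q[0]);print("tool yaw",yaw)
k=.64
print("tip",atz(c,403*k,277*k,s["ee_pos"][2]-.0993), "collar",atz(c,403*k,335*k,s["ee_pos"][2]-.0993+.077))
for dz in (-6,0,6):
  Rm=R.from_quat(q).as_matrix()
  print(dz,proj(c,[s["ee_pos"]+Rm@[x,0,.0993-dz/1e3] for x in (0,.0136)])/k)
E
```

```text
[ 0.4011 -0.239   0.26  ] [ 0.9987  0.0515 -0.0001  0.0001] [ 0.4656 -0.2312  0.4105]
[ 0.5653 -0.2603  0.1367] [[ 0.2896 -0.0834]
 [-0.5518  0.0302]
 [-0.3129  0.1784]
 [-0.0835 -0.2452]
 [ 1.967  -0.8343]
 [ 0.5305  0.6287]
 [-1.3741  0.2303]]
groove [[ 0.4811 -0.2719  0.095 ]] end [[ 0.4697 -0.2734  0.1055]]
tool yaw 0.10298389684912773
tip [ 0.4119 -0.2373  0.1607] collar [ 0.407  -0.2376  0.2377]
-6 [[404.2511 294.7663]
 [404.282  269.3958]]
0 [[404.2996 297.6368]
 [404.332  271.7226]]
6 [[404.3503 300.6398]
 [404.3843 274.1584]]
```

```bash
python3 -m pendant '[[0,0,0,-0.034],[0.0144,0.0156,0.008,0],[0.0144,0.0156,0.008,0],[0.0144,0.0157,0.009,0],[0,0,0,0],[0,0,0,0],[0,0,0,0],[0,0,0,0]]'; python3 -m pendant '[[0,0,0,0],[0,0,0,0],[0,0,0,0],[0,0,0,0]]'
python3 - <<'E'
from h import *
np.set_printoptions(precision=4,suppress=True)
s=r.read_state();print(s["time"],s["ee_pos"],s["eef_rot"],s["ft_force"])
c=cam("wrist");print(repr(c["xyz"]),repr(c["attitude"])); I=c["img"]
import pickle; pickle.dump((c,s),open("w4.pkl","wb"))
cv2.imwrite("pics/w4z.png",cv2.resize(I[100:230,180:353],None,fx=4.6,fy=4.6,interpolation=cv2.INTER_CUBIC)[:,:,::-1])
print(r.read_state()["ee_pos"], proj(c,[[.48,-.2755,.105]]))
E
```

```text
time: 8.92
ee_pos: [0.4499, -0.2802, 0.2357]
eef_rot: [0.998, 0.068, 0.0, 0.0]
ft_force: [0.3, -0.1, -0.7]
width: 0.0138
grip_force: 60.0
time: 9.25
ee_pos: [0.4498, -0.2809, 0.2353]
eef_rot: [0.998, 0.067, 0.0, 0.0]
ft_force: [0.5, -0.5, -0.7]
width: 0.0137
grip_force: 60.0
9.25 [ 0.4498 -0.2809  0.2353] [0.9977 0.0673 0.0001 0.0003] [ 0.4695 -0.4956 -0.685 ]
array([ 0.514 , -0.271 ,  0.3859]) array([ 0.7475, -0.653 , -0.0802,  0.0921])
[ 0.4498 -0.2809  0.2353] [[256.9374 147.7242]]
```

View pics/w4z.png

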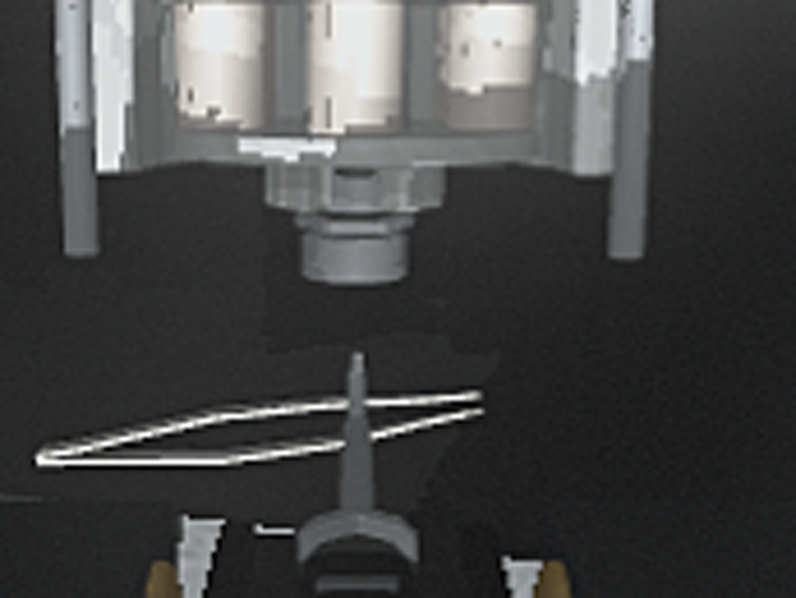

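The close-up shows the hook's tip at (357,355), the shaft land centred on column 355 with its end at row 283, and the clip's bow at row 228. The tip is laterally centred on the shaft, and yaw agrees.

```bash
python3 - <<'E'
from h import *
import pickle
from scipy.optimize import least_squares
np.set_printoptions(precision=4,suppress=True)
c,s=pickle.load(open("w4.pkl","rb"))
L=[((-.086,.046,.139),(81,254)),((-.086,-.046,.139),(626,257)),((-.0965,0,.1055),(355,283)),((-.0965,.0105,.095),(303,272)),((-.0965,-.0105,.095),(408,272)),((-.085,0,.1108),(355,229)),((-.082,.017,.095),(266,205)),((-.082,-.017,.095),(444,205))]
P=np.array([l[0] for l in L]); U=np.array([l[1] for l in L])/4.6+[180,100]
def T(p,P):
    cs,sn=np.cos(p[2]),np.sin(p[2]); P=np.atleast_2d(P)
    return np.c_[P[:,0]*cs-P[:,1]*sn+p[0],P[:,0]*sn+P[:,1]*cs+p[1],P[:,2]]
f=lambda p:(proj(c,T(p,P))-U).ravel()
S=least_squares(f,[.565,-.26,.13],loss="soft_l1");print(S.x,f(S.x).reshape(-1,2))
Rm=R.from_quat(s["eef_rot"]).as_matrix()
for n,p in [("groove",[-.085,0,.095]),("end",[-.0965,0,.1055])]:
    w=T(S.x,p)[0]; print(n,w,"in tool",Rm.T@(w-s["ee_pos"]))
print("tool yaw",np.arctan2(Rm[1,0],Rm[0,0]))
u,v=357/4.6+180,354/4.6+100
for z in (.130,.136,.142): print("tip if z",z,Rm.T@(atz(c,u,v,z)-s["ee_pos"]))
E
```

```text
[ 0.5635 -0.2647  0.1302] [[ 0.2803  0.0357]
 [ 0.2588 -0.0874]
 [-0.1029  0.1942]
 [-0.273   0.6532]
 [-0.1519  0.7552]
 [-0.0429 -0.2823]
 [ 0.5359 -0.6567]
 [-0.602  -0.4871]]
groove [ 0.4792 -0.2758  0.095 ] in tool [ 0.0298 -0.0012  0.1403]
end [ 0.4678 -0.2773  0.1055] in tool [ 0.0183 -0.0013  0.1298]
tool yaw 0.13474758888353602
tip if z 0.13 [ 0.0098 -0.0008  0.1053]
tip if z 0.136 [ 0.0111 -0.0008  0.0993]
tip if z 0.142 [ 0.0124 -0.0008  0.0933]
```

```bash
python3 -m pendant '[[0.0057,-0.0003,0,0],[0.0057,-0.0002,0,0],[0,0,0.008,0],[0,0,0.008,0],[0,0,0.005,0],[0,0,0.001,0],[0,0,0,0],[0,0,0,0]]'; python3 -m pendant '[[0,0,0.0005,0],[0,0,0.0005,0],[0,0,0.0005,0],[0,0,0,0]]'; python3 -m pendant '[[0,0,0.0005,0],[0,0,0.0005,0],[0,0,0,0]]'
```

```text
time: 9.97
ee_pos: [0.4611, -0.279, 0.2131]
eef_rot: [0.998, 0.067, -0.0, 0.0]
ft_force: [-0.7, -0.7, 0.5]
width: 0.0139
grip_force: 60.0
time: 10.3
ee_pos: [0.4611, -0.279, 0.2116]
eef_rot: [0.998, 0.067, 0.0, 0.0]
ft_force: [0.4, -0.6, 0.0]
width: 0.0138
grip_force: 60.0
time: 10.55
ee_pos: [0.4611, -0.2789, 0.2105]
eef_rot: [0.998, 0.067, -0.0, 0.0]
ft_force: [0.1, -0.5, -0.0]
width: 0.0134
grip_force: 60.0
```

```bash
for i in 1; do python3 -m pendant '[[0,0,0.0005,0],[0,0,0.0005,0],[0,0,0,0]]'; done | grep -E "ee_pos|ft_f"; python3 -m pendant '[[0,0,0.0005,0],[0,0,0.0005,0],[0,0,0,0]]'| grep -E "ee_pos|ft_f"; python3 -m pendant '[[0,0,0.0005,0],[0,0,0.0005,0],[0,0,0,0]]'| grep -E "ee_pos|ft_f"
```

```text
ee_pos: [0.4612, -0.2789, 0.2095]
ft_force: [0.2, 0.4, -0.1]
ee_pos: [0.4611, -0.279, 0.2088]
ft_force: [-1.4, -0.2, 2.6]
ee_pos: [0.4609, -0.2791, 0.2075]
ft_force: [-1.8, -1.1, 3.4]
```

```bash
python3 -m pendant '[[0,0,0.0005,0],[0,0,0.0005,0],[0,0,0,0]]'| grep -E "ee_pos|ft_f"; python3 -m pendant '[[0,0,0.0005,0],[0,0,0.0005,0],[0,0,0,0]]'| grep -E "ee_pos|ft_f"
```

```text
ee_pos: [0.461, -0.2791, 0.2066]
ft_force: [-2.3, -0.1, 3.5]
ee_pos: [0.4604, -0.2787, 0.2047]
ft_force: [-3.9, -0.4, -0.1]
```

```bash
python3 -m pendant '[[0,0,-0.0015,0],[0,0,-0.002,0],[0,0,-0.002,0],[0,0,-0.002,0],[0,0,0,0],[0,0,0,0]]'| grep -E "ee_pos|ft_f"
python3 - <<'E'
from h import *
import pickle
np.set_printoptions(precision=4,suppress=True)
s=r.read_state()
c=cam("wrist"); I=c["img"]; pickle.dump((c,s),open("w5.pkl","wb"))
d=r.camera("side"); P=proj(d,[[.479,-.276,.12]])[0]; print(P)
u,v=P.astype(int)
a=cv2.resize(I[100:230,190:340],(500,433),interpolation=cv2.INTER_CUBIC)
b=cv2.resize(d["img"][v-38:v+27,u-22:u+23],(300,433),interpolation=cv2.INTER_CUBIC)
cv2.imwrite("pics/w5.png",np.hstack([a,b])[:,:,::-1])
E
```

```text
ee_pos: [0.4616, -0.2789, 0.2134]
ft_force: [0.2, -0.1, -1.3]
[293.567  139.7545]
```

View pics/w5.png

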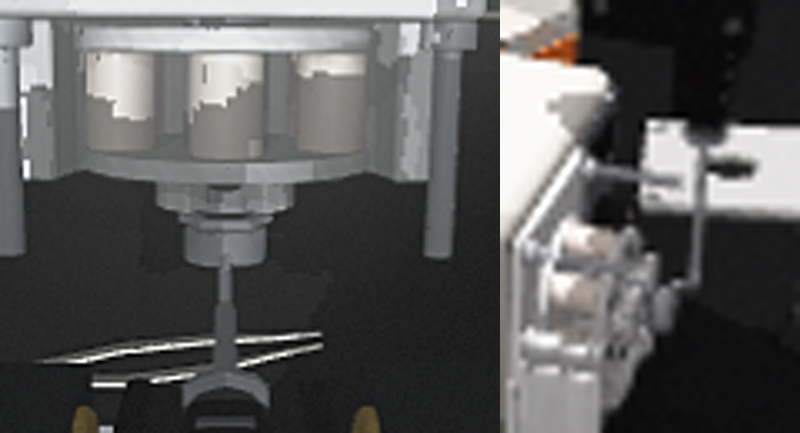

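```bash
python3 - <<'E'
from h import *
import pickle
np.set_printoptions(precision=4,suppress=True)
c,s=pickle.load(open("w5.pkl","rb")); print(s["ee_pos"],s["eef_rot"],c["xyz"])
Rm=R.from_quat(s["eef_rot"]).as_matrix()
k=500/150
for n,u,v in [("tip",225,254),("shank/collar",225,372)]:
    for dz in (.092,.097,.1033): 
        zz=dz if n=="tip" else dz-.077
        print(n,dz,Rm.T@(atz(c,u/k+190,v/k+100,s["ee_pos"][2]-zz)-s["ee_pos"]))
for row in (264,266,268): print("end",Rm.T@(atz(c,225/k+190,row/k+100,.1055)-s["ee_pos"]))
for row in (213,216,219): print("bow top",Rm.T@(atz(c,225/k+190,row/k+100,.1108)-s["ee_pos"]))
print("old groove in tool now",Rm.T@(np.array([.4792,-.2758,.095])-s["ee_pos"]))
print("old end in tool now",Rm.T@(np.array([.4678,-.2773,.1055])-s["ee_pos"]))
E
```

```text
[ 0.4616 -0.2789  0.2134] [0.9977 0.0674 0.0005 0.0002] [ 0.5256 -0.269   0.3641]
tip 0.092 [ 0.0133 -0.001   0.092 ]
tip 0.097 [ 0.0122 -0.0009  0.097 ]
tip 0.1033 [ 0.0109 -0.0009  0.1033]
shank/collar 0.092 [ 0.0101 -0.001   0.015 ]
shank/collar 0.097 [ 0.0084 -0.001   0.02  ]
shank/collar 0.1033 [ 0.0063 -0.001   0.0263]
end [ 0.0074 -0.0009  0.1079]
end [ 0.0069 -0.0009  0.1079]
end [ 0.0064 -0.0009  0.1079]
bow top [ 0.0211 -0.0009  0.1026]
bow top [ 0.0203 -0.0009  0.1026]
bow top [ 0.0196 -0.0009  0.1026]
old groove in tool now [ 0.0178 -0.0008  0.1184]
old end in tool now [ 0.0063 -0.0008  0.1079]
```

The picture shows the tip only just over the shaft's end, with the pick still upright and unmoved in the grip. The forces suggest it slid off the end edge, so I'll go 3 mm further in and feel again.

```bash
python3 -m pendant '[[0.003,0,0,0],[0,0,0.002,0],[0,0,0.0015,0],[0,0,0,0],[0,0,0,0]]'| grep -E "ee_pos|ft_f"; python3 -m pendant '[[0,0,0.0005,0],[0,0,0,0],[0,0,0,0]]'| grep -E "ee_pos|ft_f"; python3 -m pendant '[[0,0,0.0005,0],[0,0,0,0],[0,0,0,0]]'| grep -E "ee_pos|ft_f"; python3 -m pendant '[[0,0,0.0005,0],[0,0,0,0],[0,0,0,0]]'| grep -E "ee_pos|ft_f"
```

```text
ee_pos: [0.4644, -0.2784, 0.2098]
ft_force: [0.0, 0.2, 1.9]
ee_pos: [0.4645, -0.2784, 0.2095]
ft_force: [-0.3, 1.6, 4.9]
ee_pos: [0.4645, -0.2785, 0.2094]
ft_force: [-1.2, 1.5, 8.4]
ee_pos: [0.4646, -0.2785, 0.2092]
ft_force: [-2.0, 2.2, 9.7]
```

```bash
python3 -m pendant '[[0,0,-0.0012,0],[0,0,0,0],[0,0,0,0]]'| grep -E "ee_pos|ft_f"; python3 -m pendant '[[0.001,0,0,0],[0.001,0,0,0],[0,0,0,0]]'| grep -E "ee_pos|ft_f"; python3 -m pendant '[[0.001,0,0,0],[0.001,0,0,0],[0,0,0,0]]'| grep -E "ee_pos|ft_f"
```

```text
ee_pos: [0.4643, -0.2786, 0.2095]
ft_force: [0.5, 0.6, 5.3]
ee_pos: [0.4652, -0.2785, 0.2094]
ft_force: [-5.1, 1.2, 8.4]
ee_pos: [0.4675, -0.2784, 0.2096]
ft_force: [-2.7, 1.0, 9.0]
```

```bash
python3 -m pendant '[[0,0,-0.0008,0],[0,0,-0.0004,0],[0,0,0,0],[0,0,0,0]]'| grep -E "ee_pos|ft_f"; python3 -m pendant '[[0.001,0,0,0],[0,0,0,0],[0,0,0,0]]'| grep -E "ee_pos|ft_f"; python3 -m pendant '[[0.001,0,0,0],[0,0,0,0],[0,0,0,0]]'| grep -E "ee_pos|ft_f"
```

```text
ee_pos: [0.4678, -0.2779, 0.2101]
ft_force: [-0.5, -0.7, -0.3]
ee_pos: [0.4691, -0.2776, 0.2103]
ft_force: [-0.6, -0.2, -0.9]
ee_pos: [0.4701, -0.2776, 0.2104]
ft_force: [0.1, 0.6, 0.3]
```

```bash
python3 -m pendant '[[0,0,0.0008,0],[0,0,0,0],[0,0,0,0]]'| grep -E "ee_pos|ft_f"; python3 -m pendant '[[0.001,0,0,0],[0,0,0,0],[0,0,0,0]]'| grep -E "ee_pos|ft_f"; python3 -m pendant '[[0.001,0,0,0],[0,0,0,0],[0,0,0,0]]'| grep -E "ee_pos|ft_f"
```

```text
ee_pos: [0.4702, -0.2777, 0.2099]
ft_force: [-0.1, 0.4, 2.4]
ee_pos: [0.4709, -0.2777, 0.2098]
ft_force: [-2.4, 0.0, 4.4]
ee_pos: [0.4719, -0.2777, 0.2098]
ft_force: [-3.0, -0.2, 4.8]
```

```bash
python3 -m pendant '[[0.001,0,0,0],[0,0,0,0],[0,0,0,0]]'| grep -E "ee_pos|ft_f"; python3 -m pendant '[[0.001,0,-0.0002,0],[0,0,0,0],[0,0,0,0]]'| grep -E "ee_pos|ft_f"; python3 -m pendant '[[0.001,0,0,0],[0,0,0,0],[0,0,0,0]]'| grep -E "ee_pos|ft_f"
```

```text
ee_pos: [0.4728, -0.2777, 0.2098]
ft_force: [-4.1, -1.0, 4.9]
ee_pos: [0.4738, -0.2774, 0.2098]
ft_force: [-3.8, -1.4, 4.0]
ee_pos: [0.4753, -0.277, 0.2098]
ft_force: [-2.0, -0.9, 2.5]
```

```bash
python3 - <<'E'
from h import *
import pickle
np.set_printoptions(precision=4,suppress=True)
s=r.read_state()
c=cam("wrist"); I=c["img"]; pickle.dump((c,s),open("w6.pkl","wb"))
d=r.camera("side"); P=proj(d,[[.479,-.276,.12]])[0]
u,v=P.astype(int)
a=cv2.resize(I[130:220,215:300],(567,600),interpolation=cv2.INTER_CUBIC)
b=cv2.resize(d["img"][v-38:v+27,u-13:u+12],(230,600),interpolation=cv2.INTER_CUBIC)
cv2.imwrite("pics/w6.png",np.hstack([a,b])[:,:,::-1])
E
```

```text
(no output)
```

View pics/w6.png

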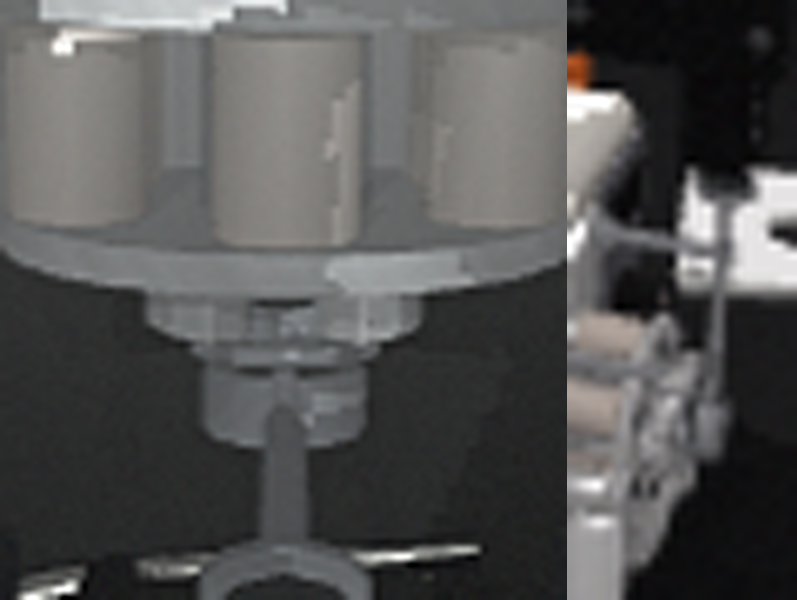

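The view shows the tip wire running from the shank's foot at (287,400) in under the bow at (290,355). About 4–5 mm remain before the shank reaches the bow, so I'll push a little further.

```bash
python3 -m pendant '[[0.001,0,0,0],[0,0,0,0],[0,0,0,0]]'| grep -E "ee_pos|ft_f"; python3 -m pendant '[[0.001,0,0,0],[0,0,0,0],[0,0,0,0]]'| grep -E "ee_pos|ft_f"; python3 -m pendant '[[0.0008,0,0,0],[0,0,0,0],[0,0,0,0]]'| grep -E "ee_pos|ft_f"
```

```text
ee_pos: [0.4762, -0.2767, 0.2098]
ft_force: [-1.1, -1.2, 1.8]
ee_pos: [0.4771, -0.2766, 0.2098]
ft_force: [-0.9, -0.1, 1.8]
ee_pos: [0.4779, -0.2765, 0.2098]
ft_force: [-1.5, -0.2, 1.7]
```

```bash
python3 -m pendant '[[0,0,-0.0008,0],[0,0,-0.001,0],[0,0,-0.001,0]]'| grep -E "ee_pos|ft_f"; python3 -m pendant '[[0,0,-0.001,0],[0,0,-0.001,0]]'| grep -E "ee_pos|ft_f";
```

```text
ee_pos: [0.4772, -0.2764, 0.2116]
ft_force: [0.3, -1.1, -11.1]
ee_pos: [0.4768, -0.2764, 0.2132]
ft_force: [0.0, -1.9, -16.9]
```

```bash
python3 -m pendant '[[0,0,0,0]]'| grep -E "ee_pos|ft_f"; python3 -m pendant '[[0,0,-0.0004,0],[0,0,-0.0004,0]]'| grep -E "ee_pos|ft_f"
```

```text
ee_pos: [0.4775, -0.2763, 0.2141]
ft_force: [-0.7, -0.3, -7.7]
ee_pos: [0.4785, -0.2766, 0.2164]
ft_force: [-0.2, -0.1, -0.5]
```

```bash
python3 -m pendant '[[0,0,-0.001,0],[0,0,-0.001,0],[0,0,-0.0015,0],[0,0,-0.0015,0],[0,0,-0.0015,0],[0,0,-0.0015,0]]'| grep -E "ee_pos|ft_f"; python3 -m pendant '[[0,0,-0.0015,0],[0,0,-0.0015,0],[0,0,-0.0015,0],[0,0,-0.0015,0],[0,0,-0.0015,0],[0,0,-0.0015,0],[0,0,-0.0015,0],[0,0,-0.0015,0]]'| grep -E "ee_pos|ft_f"; python3 -m pendant '[[0,0,-0.0015,0],[0,0,-0.0015,0],[0,0,-0.0015,0],[0,0,-0.0015,0],[0,0,-0.0015,0],[0,0,0,0]]'| grep -E "ee_pos|ft_f"
python3 - <<'E'
from h import *
import pickle
np.set_printoptions(precision=4,suppress=True)
s=r.read_state(); print(s["time"],s["ft_force"])
c=cam("wrist"); I=c["img"]; pickle.dump((c,s),open("w7.pkl","wb"))
print([(round(x["score"],2),np.round(x["bbox"],1).tolist()) for x in r.outline_of("clip","wrist")[:2]])
print([(round(x["score"],2),np.round(x["bbox"],1).tolist()) for x in r.outline_of("hook_pick","wrist")[:2]])
d=r.camera("side"); P=proj(d,[[.479,-.276,.14]])[0]
u,v=P.astype(int)
a=cv2.resize(I[130:220,215:300],(567,600),interpolation=cv2.INTER_CUBIC)
b=cv2.resize(d["img"][v-38:v+27,u-13:u+12],(230,600),interpolation=cv2.INTER_CUBIC)
cv2.imwrite("pics/w7.png",np.hstack([a,b])[:,:,::-1])
E
```

```text
ee_pos: [0.4779, -0.2767, 0.2238]
ft_force: [-0.5, 0.0, -0.8]
ee_pos: [0.4778, -0.2767, 0.2356]
ft_force: [-0.4, -0.1, -1.7]
ee_pos: [0.4779, -0.2767, 0.2433]
ft_force: [-0.1, -0.3, -1.0]
19.8333 [-0.0801 -0.2576 -1.0121]
[(0.74, [257.2, 183.2, 31.4, 13.1])]
[(0.8, [259.9, 236.4, 39.3, 113.7])]
```

View pics/w7.png

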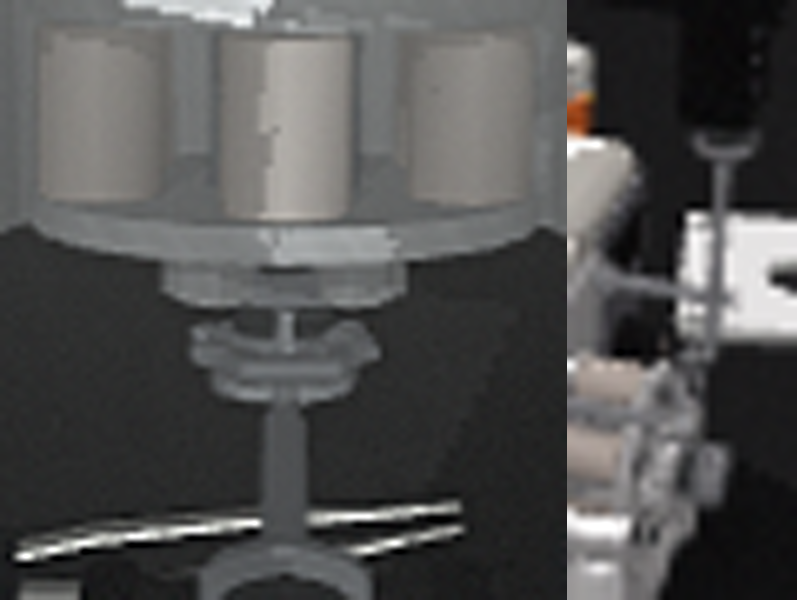

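The clip hangs on the tip, with its bow at (285,380) and legs clear of the shaft. I'll carry it towards the boat gently and locate the boat from nearer.

```bash
python3 -m pendant '[[0,0,-0.003,0],[0,0,-0.005,0],[0,0,-0.007,0],[0,0,-0.007,0],[0,0,-0.006,0],[0,0,-0.004,0],[0,0,-0.002,0],[0,0,0,0]]'| grep -E "time|ee_pos|ft_f"; python3 -m pendant '[[0.0004,-0.003,0,0],[0.0007,-0.006,0,0],[0.001,-0.009,0,0],[0.0013,-0.012,0,0],[0.0015,-0.013,0,0],[0.0015,-0.013,0,0],[0.0015,-0.013,0,0],[0.0015,-0.013,0,0]]'| grep -E "ee_pos|ft_f"; python3 -m pendant '[[0.0015,-0.013,0,0],[0.0015,-0.013,0,0],[0.0015,-0.013,0,0],[0.0015,-0.013,0,0],[0.0015,-0.013,0,0],[0.0015,-0.013,0,0],[0.001,-0.01,0,0],[0.001,-0.008,0,0]]'| grep -E "ee_pos|ft_f"; python3 -m pendant '[[0.001,-0.006,0,0],[0.001,-0.005,0,0],[0,-0.003,0,0],[0,0,0,0],[0,0,0,0],[0,0,0,0]]'| grep -E "time|ee_pos|ft_f"
python3 - <<'E'
from h import *
import pickle
np.set_printoptions(precision=4,suppress=True)
s=r.read_state(); c=cam("wrist"); I=c["img"]; pickle.dump((c,s),open("w8.pkl","wb"))
print(s["ee_pos"],s["eef_rot"])
for t in ["clip","weigh_boat"]: print(t,[(round(x["score"],2),np.round(x["bbox"],1).tolist()) for x in r.outline_of(t,"wrist")[:2]])
m=r.outline_of("weigh_boat","wrist")[0]["mask"].astype(np.uint8)
cs,_=cv2.findContours(m,0,2); k=max(cs,key=cv2.contourArea); (rc,sz,an)=cv2.minAreaRect(k); print(rc,sz,an)
b=cv2.boxPoints((rc,sz,an)); print(b)
for z in (.009,.018): print(z,[atz(c,*p,z) for p in b],np.mean([atz(c,*p,z) for p in b],0))
E
```

```text
time: 20.7
ee_pos: [0.478, -0.2767, 0.2776]
ft_force: [-0.5, 0.7, -0.5]
ee_pos: [0.4761, -0.1923, 0.2771]
ft_force: [0.4, 0.1, -0.4]
ee_pos: [0.4741, -0.0961, 0.277]
ft_force: [0.9, 0.1, -0.7]
time: 22.53
ee_pos: [0.4741, -0.0839, 0.2769]
ft_force: [-0.3, -0.2, -0.5]
[ 0.4741 -0.0839  0.2769] [ 0.9978  0.0669 -0.      0.0001]
clip [(0.69, [255.9, 181.6, 32.4, 16.1])]
weigh_boat [(0.61, [186.3, 148.3, 58.7, 61.0])]
(185.0882568359375, 147.85293579101562) (53.11530303955078, 52.14515686035156) 75.96376037597656
[[153.353  128.4118]
 [203.9412 115.7647]
 [216.8235 167.2941]
 [166.2353 179.9412]]
0.009 [array([0.4951, 0.0564, 0.009 ]), array([ 0.5194, -0.0078,  0.009 ]), array([ 0.4548, -0.0314,  0.009 ]), array([0.4287, 0.0346, 0.009 ])] [0.4745 0.013  0.009 ]
0.018 [array([0.496 , 0.0535, 0.018 ]), array([ 0.5198, -0.0092,  0.018 ]), array([ 0.4566, -0.0323,  0.018 ]), array([0.431 , 0.0323, 0.018 ])] [0.4759 0.0111 0.018 ]
```

```bash
python3 -m pendant '[[0.001,-0.004,0,0],[0.002,-0.009,0,0],[0.002,-0.013,0,0],[0.002,-0.014,0,0],[0.002,-0.014,0,0],[0.002,-0.014,0,0],[0.002,-0.0115,0,0],[0.002,-0.009,0,0]]'| grep -E "ee_pos|ft_f"; python3 -m pendant '[[0.001,-0.004,0.002,0],[0,-0.002,0.004,0],[0,0,0.008,0],[0,0,0.012,0],[0,0,0.012,0],[0,0,0.012,0],[0,0,0.012,0],[0,0,0.012,0]]'| grep -E "ee_pos|ft_f"; python3 -m pendant '[[0,0,0.012,0],[0,0,0.012,0],[0,0,0.012,0],[0,0,0.01,0],[0,0,0.007,0],[0,0,0.004,0],[0,0,0.002,0],[0,0,0,0]]'| grep -E "time|ee_pos|ft_f"
python3 - <<'E'
from h import *
np.set_printoptions(precision=4,suppress=True)
s=r.read_state(); c=cam("wrist"); print(s["ee_pos"],s["eef_rot"]); cv2.imwrite("pics/w9.png",c["img"][:,:,::-1])
for t in ["clip","weigh_boat"]:
    o=r.outline_of(t,"wrist"); print(t,[(round(x["score"],2),np.round(x["bbox"],1).tolist()) for x in o[:2]])
Rm=R.from_quat(s["eef_rot"]).as_matrix()
u,v=o[0]["bbox"][:2]; print("boat centre",atz(c,u,v,.015))
o=r.outline_of("clip","wrist")
if o:
    q=np.argwhere(o[0]["mask"])[:,::-1].mean(0); w=atz(c,*q,s["ee_pos"][2]-.11); print("clip",w,Rm.T@(w-s["ee_pos"]))
print(proj(c,[.4755,.0115,.018]))
E
```

```text
ee_pos: [0.477, 0.0084, 0.2771]
ft_force: [-0.7, 0.2, -1.3]
ee_pos: [0.477, 0.0122, 0.2013]
ft_force: [-0.5, -0.6, -0.7]
time: 24.73
ee_pos: [0.4774, 0.0125, 0.1438]
ft_force: [0.4, 0.1, -0.3]
[0.4774 0.0125 0.1438] [ 0.9977  0.0674 -0.     -0.0001]
clip [(0.66, [258.6, 180.4, 28.5, 12.1])]
weigh_boat [(0.95, [260.4, 179.8, 87.3, 76.0]), (0.37, [500.9, 100.7, 20.9, 135.8])]
boat centre [0.4797 0.0111 0.015 ]
clip [0.4811 0.0147 0.0338] [ 0.004  -0.0017  0.11  ]
[[259.2991 185.0961]]
```

```bash
python3 -m pendant '[[0,0,0.003,0],[0,0,0.004,0],[0,0,0.003,0],[0,0,0.002,0],[0,0,0.002,0],[0,0,0.002,0],[0,0,0.001,0],[0,0,0,0]]'| grep -E "time|ee_pos|ft_f"; python3 -m pendant '[[0,0,0.001,0],[0,0,0.0007,0],[0,0,0,0],[0,0,0,0]]'| grep -E "time|ee_pos|ft_f"; python3 -m pendant '[[-0.001,0,0,0],[-0.002,0,0,0],[-0.002,0,0,0],[-0.002,0,0,0],[-0.002,0,0,0],[-0.002,0,0,0],[-0.002,0,0,0],[0,0,0,0]]'| grep -E "time|ee_pos|ft_f"
python3 - <<'E'
from h import *
np.set_printoptions(precision=4,suppress=True)
s=r.read_state(); c=cam("wrist"); print(s["ee_pos"],s["eef_rot"]); 
Rm=R.from_quat(s["eef_rot"]).as_matrix()
for t in ["clip","weigh_boat"]:
    o=r.outline_of(t,"wrist"); print(t,[(round(x["score"],2),np.round(x["bbox"],1).tolist()) for x in o[:2]])
    if o:
        q=np.argwhere(o[0]["mask"])[:,::-1].mean(0); print([atz(c,*q,z) for z in (.003,.015)])
cv2.imwrite("pics/w10.png",cv2.resize(c["img"][90:282,128:384],(768,576),interpolation=cv2.INTER_CUBIC)[:,:,::-1])
E
```

```text
time: 25.6
ee_pos: [0.4772, 0.0124, 0.1267]
ft_force: [0.4, 0.1, -0.4]
time: 25.93
ee_pos: [0.4774, 0.0124, 0.1253]
ft_force: [-0.3, 0.2, -0.8]
time: 26.6
ee_pos: [0.4641, 0.0105, 0.1252]
ft_force: [0.2, -0.3, -0.8]
[0.4641 0.0105 0.1252] [ 0.9977  0.0673 -0.0001  0.0002]
clip [(0.73, [259.2, 233.8, 40.7, 114.1]), (0.71, [255.5, 166.6, 30.7, 13.4])]
[array([0.4018, 0.0033, 0.003 ]), array([0.4074, 0.004 , 0.015 ])]
weigh_boat [(0.6, [260.6, 173.3, 97.2, 89.0])]
[array([0.4753, 0.0101, 0.003 ]), array([0.4777, 0.0106, 0.015 ])]
```

```bash
python3 -m pendant '[[-0.002,0,0,0],[-0.002,0,0,0],[-0.003,0,0,0],[-0.003,0,0,0],[-0.002,0,0,0],[0,0,0,0],[0,0,0,0]]'| grep -E "time|ee_pos|ft_f"
python3 - <<'E'
from h import *
np.set_printoptions(precision=4,suppress=True)
s=r.read_state(); c=cam("wrist"); print(s["ee_pos"],s["eef_rot"]); 
for t in ["clip","weigh_boat","hook_pick"]:
    o=r.outline_of(t,"wrist"); print(t,[(round(x["score"],2),np.round(x["bbox"],1).tolist()) for x in o[:3]])
    for x in o[:2]:
        q=np.argwhere(x["mask"])[:,::-1].mean(0); print([atz(c,*q,z) for z in (.003,.015)])
cv2.imwrite("pics/w11.png",cv2.resize(c["img"][90:282,128:384],(768,576),interpolation=cv2.INTER_CUBIC)[:,:,::-1])
E
```

```text
time: 27.33
ee_pos: [0.4525, 0.0089, 0.1253]
ft_force: [0.3, 0.0, -0.8]
[0.4525 0.0089 0.1253] [0.9977 0.0672 0.0001 0.0002]
clip [(0.51, [256.2, 152.6, 31.6, 9.4])]
[array([0.4785, 0.0156, 0.003 ]), array([0.4802, 0.0157, 0.015 ])]
weigh_boat [(0.63, [262.0, 159.4, 93.6, 94.3]), (0.52, [255.7, 152.2, 31.2, 9.5])]
[array([0.4755, 0.0104, 0.003 ]), array([0.4773, 0.0108, 0.015 ])]
[array([0.4784, 0.0168, 0.003 ]), array([0.4801, 0.0169, 0.015 ])]
hook_pick [(0.69, [258.6, 234.2, 38.9, 114.2])]
[array([0.3902, 0.0013, 0.003 ]), array([0.3957, 0.0021, 0.015 ])]
```

View pics/w11.png

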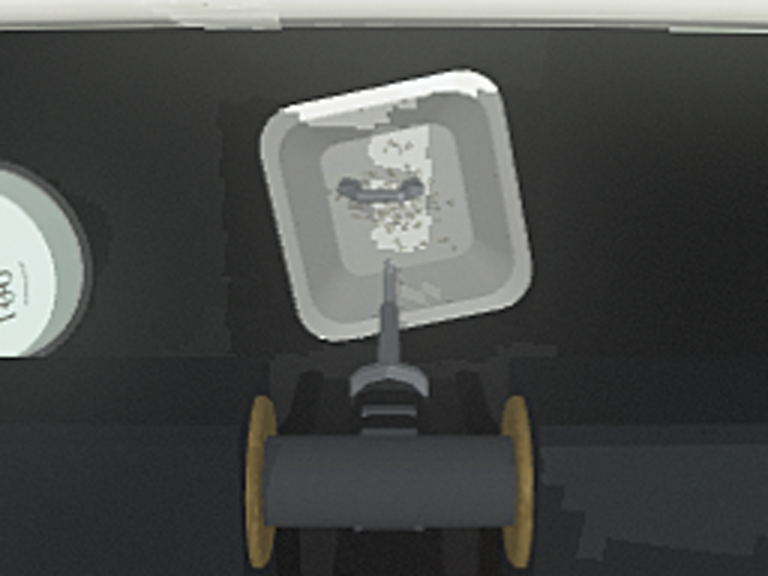

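The clip stands in the middle of the boat at (380,190), off the pick's tip at (390,265). Now the pick goes back to its slot.

```bash
python3 -m pendant '[[0,0,-0.01,0],[0,0,-0.02,0],[0,0,-0.035,0],[0,0,-0.035,0],[0,0,-0.035,0.0345],[0,0,-0.015,0],[0,0,0,0]]'| grep -E "time|ee_pos|eef|ft_f"; python3 -m pendant '[[0.0067,-0.0308,0,0],[0.0067,-0.0308,0,0],[0.0067,-0.0308,0,0],[0.0067,-0.0308,0,0],[0.0067,-0.0308,0,0],[0.0067,-0.0308,0,0],[0.0067,-0.0308,0,0],[0.0067,-0.0308,0,0]]'| grep -E "time|ee_pos|ft_f"; python3 -m pendant '[[0,0,0,0],[0,0,0,0],[0,0,0,0],[0,0,0,0],[0,0,0,0]]'| grep -E "time|ee_pos|eef|ft_f"
python3 - <<'E'
from h import *
np.set_printoptions(precision=4,suppress=True)
s=r.read_state(); c=cam("wrist"); print(s["ee_pos"],s["eef_rot"])
Rm=R.from_quat(s["eef_rot"]).as_matrix()
for t in ["hook_pick","stand"]:
    o=r.outline_of(t,"wrist"); print(t,[(round(x["score"],2),np.round(x["bbox"],1).tolist()) for x in o[:3]])
cv2.imwrite("pics/w12.png",c["img"][:,:,::-1])
E
```

```text
time: 28.12
ee_pos: [0.4543, 0.0095, 0.2797]
eef_rot: [0.999, 0.05, 0.003, 0.001]
ft_force: [0.2, -0.2, -0.8]
time: 28.78
ee_pos: [0.481, 0.2609, 0.2748]
ft_force: [1.0, -0.8, -0.5]
time: 29.2
ee_pos: [0.4816, 0.2582, 0.2752]
eef_rot: [0.999, 0.049, 0.0, 0.0]
ft_force: [0.9, 0.4, 0.7]
[0.4816 0.2582 0.2752] [0.9988 0.049  0.0002 0.0005]
hook_pick [(0.7, [259.4, 236.2, 38.4, 113.3]), (0.19, [257.9, 169.0, 46.6, 92.6])]
stand [(0.8, [256.1, 169.1, 46.3, 92.6])]
```

```bash
python3 -m pendant '[[0,-0.001,0,0],[0,0,0.025,0],[0,0,0.03,0],[0,0,0.02,0],[0,0,0,0],[0,0,0,0],[0,0,0,0]]'| grep -E "time|ee_pos|ft_f"; python3 -m pendant '[[0,0,0.005,0],[0,0,0.005,0],[0,0,0.005,0],[0,0,0.005,0],[0,0,0,0]]'| grep -E "time|ee_pos|ft_f"
```

```text
time: 29.93
ee_pos: [0.4816, 0.2611, 0.2017]
ft_force: [-0.6, -0.3, -0.2]
time: 30.35
ee_pos: [0.4807, 0.2602, 0.1791]
ft_force: [-0.2, -0.4, -1.7]
```

```bash
python3 -m pendant '[[0,0.0005,0.008,0],[0,0.0005,0.01,0],[0,0,0.012,0],[0,0,0.012,0],[0,0,0.012,0],[0,0,0.006,0],[0,0,0,0],[0,0,0,0]]'| grep -E "time|ee_pos|ft_f"; python3 -m pendant '[[0,0,0.001,0],[0,0,0.001,0],[0,0,0.001,0],[0,0,0,0]]'| grep -E "time|ee_pos|ft_f"
```

```text
time: 31.02
ee_pos: [0.481, 0.2597, 0.1199]
ft_force: [0.6, -0.8, -0.4]
time: 31.35
ee_pos: [0.4814, 0.2596, 0.1174]
ft_force: [-0.4, -0.1, -0.7]
```

```bash
python3 -m pendant '[[0,0,0.002,0],[0,0,0.002,0],[0,0,0.0015,0],[0,0,0,0],[0,0,0,0]]'| grep -E "time|ee_pos|ft_f"; python3 -m pendant '[[0,0,0.001,0],[0,0,0.0005,0],[0,0,0,0],[0,0,0,0]]'| grep -E "time|ee_pos|ft_f"; python3 -m pendant '[[0,0,0.0005,0],[0,0,0,0],[0,0,0,0]]'| grep -E "time|ee_pos|ft_f"
```

```text
time: 31.77
ee_pos: [0.4811, 0.2595, 0.1116]
ft_force: [-0.9, -0.2, -0.1]
time: 32.1
ee_pos: [0.4812, 0.2596, 0.1102]
ft_force: [0.0, -0.4, -0.5]
time: 32.35
ee_pos: [0.4812, 0.2596, 0.1097]
ft_force: [-0.2, -0.5, -0.8]
```

```bash
python3 -m pendant '[[0,0,0.0005,0],[0,0,0.0005,0],[0,0,0,0],[0,0,0,0]]'| grep -E "time|ee_pos|ft_f"; python3 -m pendant '[[0,0,0,0],[0,0,0,0],[0,0,0,0],[0,0,0,0],[0,0,0,0],[0,0,0,0]]' 0.5; python3 -m pendant '[[0,0,-0.01,0],[0,0,-0.02,0],[0,0,-0.03,0],[0,0,-0.03,0],[0,0,-0.03,0],[0,0,-0.02,0],[0,0,0,0],[0,0,0,0]]'
python3 - <<'E'
from h import *
np.set_printoptions(precision=4,suppress=True)
s=r.read_state(); c=cam("wrist"); d=cam("side"); print(s["ee_pos"])
for n,cc in (("wrist",c),("side",d)):
  for t in ["hook_pick","straight_pick","clip","weigh_boat","conical_flask","glass_beaker"]:
    o=r.outline_of(t,n); print(n,t,[(round(x["score"],2),np.round(x["bbox"],1).tolist()) for x in o[:2]])
o=r.outline_of("hook_pick","wrist")[0]; q=np.argwhere(o["mask"])[:,::-1]; 
print("lowest row (top)",q[q[:,1]>q[:,1].max()-12].mean(0), "base",q[q[:,1]<q[:,1].min()+8].mean(0))
print("expect top/base",proj(c,[[.4815,.2595,.163],[.4815,.2595,.093]]))
E
```

```text
time: 32.68
ee_pos: [0.4813, 0.2597, 0.1093]
ft_force: [-2.9, -2.9, 7.4]
time: 33.18
ee_pos: [0.4812, 0.2596, 0.1087]
eef_rot: [0.999, 0.05, -0.0, 0.0]
ft_force: [-0.2, 0.2, 0.1]
width: 0.0412
grip_force: 0.0
time: 33.85
ee_pos: [0.4816, 0.26, 0.2502]
eef_rot: [0.999, 0.05, 0.001, -0.0]
ft_force: [-0.6, -0.4, -1.1]
width: 0.0435
grip_force: 0.0
[0.4816 0.26   0.2502]
wrist hook_pick [(0.68, [259.0, 184.6, 23.4, 51.1])]
wrist straight_pick [(0.54, [259.0, 246.9, 21.2, 64.5])]
wrist clip [(0.63, [447.6, 183.9, 25.5, 8.1])]
wrist weigh_boat [(0.61, [451.6, 186.1, 53.9, 53.1])]
wrist conical_flask [(0.65, [355.8, 202.2, 55.4, 42.7])]
wrist glass_beaker []
side hook_pick [(0.75, [205.9, 247.7, 7.9, 52.0]), (0.21, [218.6, 266.3, 64.7, 55.8])]
side straight_pick [(0.67, [228.9, 250.4, 9.7, 48.4])]
side clip []
side weigh_boat [(0.69, [217.3, 266.1, 63.5, 57.4]), (0.65, [254.4, 212.7, 21.8, 15.6])]
side conical_flask [(0.93, [244.9, 234.1, 23.9, 41.9])]
side glass_beaker [(0.84, [323.2, 141.9, 17.0, 22.1]), (0.71, [216.6, 265.8, 64.5, 58.5])]
lowest row (top) [258.1148 201.9454] base [257.7742 163.3226]
expect top/base [[259.3119 194.8109]
 [258.8913 176.0669]]
```

```bash
python3 -c "
from bench import r
print(r.close_job())"
```

```text
the job is handed in; nothing more can be done
None
```

The job is handed in at about 34 s (verdict not shown): the clip came off its groove and stands in the weighing boat, the hooked pick is back upright in its slot, and the straight pick, flask and beaker show no shift in the camera images.

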